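# Strip the stop sleeve and ring nut off the bar

## Task

Slide the copper stop sleeve off the free end of the horizontal bar and put it down in the open cardboard tray; only then slide the dark ring nut off the same bar and put it down in the tray too. Lower each part into the tray before letting go of it, and let neither fall from the bar.

Things in the scene. Friction and masses are not known exactly. Their poses are not given: they have to be found in the camera images.
- bar_stand: Grey steel stand fixed on the bench mat (top at world z = 10 mm): base 120 x 100 x 12 mm, a post (top at z = 136 mm) and a smooth horizontal steel bar, 12 mm diameter. Origin: on the mat below the bar; z up. The bar's axis lies at y = 0, z = 120 mm and runs along the stand's own -x, from the post (flange to x = +14 mm) to its free end at x = -125 mm. Parts slide freely.
- copper_sleeve: Copper sleeve threaded on the bar as the stop, nearest the free end: tube of 30 mm outside diameter, 56 mm long, bore about 21 mm, 0.17 kg. Origin: centre of the end face nearer the post; its z axis runs along its length towards the bar's free end (middle at z = +28 mm). It hangs loosely, its axis about 5 mm below the bar's.
- ring_nut: Dark brown ring nut threaded on the bar between sleeve and post: 44 mm outside diameter, 17 mm thick, bore about 23 mm, 0.09 kg. Origin: centre of the face nearer the post; its z axis is the bore's and points to the bar's free end (middle at z = +8.5 mm). It hangs loosely, its axis about 6 mm below the bar's. A similar nut lying on the mat is not meant.
- parts_tray: Open cardboard parts tray fixed on the bench mat (top at world z = 10 mm), 128 mm (x) x 192 mm (y), walls 45 mm high and 2 mm thick, floor 2 mm thick. Origin: on the mat under the tray, z up; the inside reaches from x = -58 to +66 mm and y = -94 to +94 mm.
There are look-alikes about, which are no part of the job. Leave any blue look-alike of the ring_nut alone.

How it is judged (in metres and radians):
On the way:
1. the copper sleeve lies in the tray, let go, while the ring nut is still on the bar (x of copper_sleeve in the frame of parts_tray between -0.058 and 0.066 m and y of copper_sleeve in the frame of parts_tray between -0.094 and 0.094 m and z of copper_sleeve in the frame of parts_tray below 0.06 m and contact force between the fingers and copper_sleeve below 0.1 N and x of ring_nut in the frame of bar_stand between -0.125 and 0.02 m and y of ring_nut in the frame of bar_stand between -0.015 and 0.015 m and z of ring_nut in the frame of bar_stand between 0.1 and 0.135 m), for 0.2 s.
At the end, for the whole second after the job is handed in: The copper sleeve and the ring nut from the bar both lie at rest inside the cardboard tray, anywhere on its floor and in any attitude (their origins between its walls, the sleeve's below 60 mm and the nut's below 45 mm above the mat) (x of copper_sleeve in the frame of parts_tray between -0.058 and 0.066 m and y of copper_sleeve in the frame of parts_tray between -0.094 and 0.094 m and z of copper_sleeve in the frame of parts_tray below 0.06 m and linear speed of each of copper_sleeve, ring_nut below 0.03 m/s and x of ring_nut in the frame of parts_tray between -0.058 and 0.066 m and y of ring_nut in the frame of parts_tray between -0.094 and 0.094 m and z of ring_nut in the frame of parts_tray below 0.045 m); the robot touches nothing.
It fails at once if the sleeve is off the bar and loose higher than 70 mm above the mat (dropped) ((x of copper_sleeve in the frame of bar_stand below -0.13 m or z of copper_sleeve in the frame of bar_stand below 0.095 m) and height (world z) of copper_sleeve above 0.08 m and contact force between the fingers and copper_sleeve below 0.05 N).
It fails at once if the ring nut is off the bar and loose higher than 70 mm above the mat (dropped) ((x of ring_nut in the frame of bar_stand below -0.13 m or z of ring_nut in the frame of bar_stand below 0.095 m) and height (world z) of ring_nut above 0.08 m and contact force between the fingers and ring_nut below 0.05 N).
It also fails if it takes over 59 s, if anything falls off the work surface, if the arm or the gripper's body presses on something with over 40 N, if the wrist force passes 120 N, or if a joint passes its speed limit or range.

## Robot

A 6-joint arm with a two-finger parallel gripper is mounted at the origin on a cart in front of the work surface, level with it; the furniture and walls round the work are solid. World frame = base frame: x ahead of the robot, y to its left, z up, the work surface at z = 0. Lengths are in mm, angles in rad, forces in N, time in s.
With the tool pointing down it reaches from about 350 to 775 mm from the base axis. Payload 7.3 kg.
Tool frame: the origin (TCP) lies midway between the tips of the shut fingers; the grasp point (between the pads) lies 19 mm behind it; z points along the fingers, y is the line along which they close (so a half turn about z gives the same grasp; the last joint's range is limited). The gripper opens to 92 mm and grips with 3 to 60 N. Pads are 19 mm wide; open, the fingers measure 130 mm over their backs; the gripper's body (75 mm by 190 mm) begins 47 mm behind the grasp point.
Start: joints at [0.998, 0.342, 1.524, -0, 1.275, -0.146], TCP at [217.317, 477.931, 226.741] pointing down, gripper open.
Joint ranges: [-2.53, 2.53], [-0.77, 2.02], [0.04, 2.7], [-1, 4.14], [0.28, 2.66], [-3.11, 3.11]. Speed limits (rad/s): [2.57, 2.57, 3.14, 3.14, 3.14, 3.14].

## Interface

Orientations are given as [roll, pitch, yaw] about the fixed x, y, z axes, in that order (R = Rz(yaw) Ry(pitch) Rx(roll)).
In Python, from plant import get_obs, capture, camera_model, close_job, search_frame, regions_of, pinpoint gives the robot as it stands. The module is installed in compiled form; this text tells all that it offers.
- The arm moves only by the shell command python3 -m pendant 'ROWS'. ROWS is JSON, one flat list of numbers, 7 for each row, row after row: the shift along the tool's x, y, z in units of 30 mm (1.0 is 30 mm), then the turn, a rotation vector about the tool's x, y, z in units of 4 degrees (1.0 is 4 degrees), then the closure, from -1 (fully open) to 1 (shut), so that 0 is half open. In form: [dx, dy, dz, wx, wy, wz, gripper, dx, dy, dz, wx, wy, wz, gripper, ...]. A call has 1 to 12 rows; each row shifts and turns the commanded pose from where the row before left it, along the tool's axes as they then stand; what a row does not reach is not made up. A row lasts 1/10 s, in which the tool goes at most 50 mm and 8.59 degrees, less where a joint would pass 70% of its speed; a pose out of reach is approached as far as the arm can. A call with a number of a shift or a turn outside -1 to 1 is refused whole. A call with a gripper value outside its range is refused whole. The fingers move at their own pace and stop on an object; the grip force is fixed at half the most. Time passes only in rows, so rows that do not move let the fingers close. It gives the time, the measured TCP pose, the force, the opening and the grip force at its end, in the units of the state.
- get_obs(): the state, without advancing time (a new reading comes with each control period).
- capture(name): name is "scene" or "top" or "wrist"; returns the picture (400x640x3 uint8, red, green, blue); there is no depth.
- camera_model(name): a dict with "fov_y" (degrees; the focal length in pixels is half the picture's height over the tangent of half this angle, whatever the lens; pixels are square), "cx", "cy" (the principal point, pixels), "pose" (4x4, takes a point from camera to world coordinates). Camera axes: x right, y up, looking along -z (the intrinsics and any distortion apply to the point x, -y, -z); pixel columns grow to the right and rows downward; lengths in mm; the calibration is good to about 2 mm. A picture is of the moment at which its call begins: read the wrist's pose just before it. camera_model takes no time and is no camera call; for the wrist camera it gives the pose at the moment of the call.
- close_job(): hands the job in; it is judged then, once.
Trained networks look in the newest picture that a camera, given by its name, has taken for a name from the list of things; names that differ only in an ending like _2 or _b are one class to them, and where a whole thing is asked for, a point or a joint stands for the part that bears it (a point fixed in the world has none). Each returns a list of dicts, best first, with "score" (0 to 1); they miss things now and then, are a little off and sometimes report something else, mostly with a low value. They report only what shows in the picture. A call takes as long as a camera call. They do not tell look-alikes from the thing itself.
- search_frame(camera, thing): "location" ([column, row] in pixels, amid what is visible of it).
- regions_of(camera, thing): "pixels" (400x640 bool, what is visible of it) and "location" ([column, row] in pixels, amid what is visible of it).
- pinpoint(camera, thing): "location" ([column, row] in pixels: a listed point, or the origin of a listed thing).
The state is a dict: "time": time; "joint_positions": joint angles; "dq": joint speeds; "tau": joint torques, N m; "tool_pos": TCP position; "tcp_rot": TCP orientation; "contact_force": force on the tool from outside, world axes, zero at the start; "moment": the same for the moment, N m; "grip_width": finger opening in mm; "finger_force": force on a finger pad.
Only numpy, scipy, OpenCV 4.12 (cv2) and the standard library are available. Lean on these libraries where they do the work, as an engineer would, in place of code of your own. Each camera call takes 0.05 s, during which the arm holds its last target. There are 200 camera calls.

## Working session

There is one attempt and no reset: what is moved stays moved. The work goes in short steps, Python scripts to look and compute and a shell command to move; the robot and the scene stay as the last step left them, time stands still between calls to the robot, and variables do not carry over. Pictures are saved under pics/ and viewed, at most 10 in all, crops included, and the job is handed in when it is done.

```bash
mkdir -p pics; cat > h.py <<'E'
import numpy as np, cv2
from plant import *
def look(n,f):
    im=capture(n); cv2.imwrite('pics/'+f,im[:,:,::-1]); return im
def ray(n,uv,m=None):
    m=m or camera_model(n); f=200/np.tan(np.radians(m['fov_y']/2)); P=np.array(m['pose'])
    d=np.array([(uv[0]-m['cx'])/f,-(uv[1]-m['cy'])/f,-1]); return P[:3,3],P[:3,:3]@d
def onz(n,uv,z,m=None):
    o,d=ray(n,uv,m); return o+d*(z-o[2])/d[2]
def proj(n,p,m=None):
    m=m or camera_model(n); f=200/np.tan(np.radians(m['fov_y']/2)); P=np.array(m['pose'])
    c=P[:3,:3].T@(np.asarray(p)-P[:3,3]); return m['cx']+f*c[0]/-c[2], m['cy']-f*c[1]/-c[2]
def tri(n1,a,n2,b):
    o,d=ray(n1,a);p,e=ray(n2,b); s=np.linalg.lstsq(np.c_[d,-e],p-o,rcond=None)[0]
    x,y=o+s[0]*d,p+s[1]*e; return (x+y)/2,np.linalg.norm(x-y)
E
python3 - <<'E'
from h import *
np.set_printoptions(precision=1,suppress=True)
a=look('scene','s1.png');b=look('top','t1.png')
print({k:v for k,v in camera_model('top').items()},camera_model('scene'))
for c in('scene','top'):
  for t in('bar_stand','copper_sleeve','ring_nut','parts_tray'):
    print(c,t,[(np.round(r['location']),round(r['score'],2)) for r in pinpoint(c,t)])
cv2.imwrite('pics/b1.png',np.vstack([a,b])[:,:,::-1])
E
```

```text
{'fov_y': 56.15466805630108, 'cx': 324.6905822476294, 'cy': 201.1223569909787, 'pose': array([[  0. ,   1. ,  -0.1, 472.8],
       [ -1. ,   0. ,  -0. ,  95.3],
       [ -0. ,   0.1,   1. , 946. ],
       [  0. ,   0. ,   0. ,   1. ]])} {'fov_y': 50.20740736559612, 'cx': 320.8730441741528, 'cy': 195.71404795592701, 'pose': array([[   0.6,    0.5,   -0.6, -223.2],
       [  -0.8,    0.4,   -0.5, -514.5],
       [  -0. ,    0.8,    0.6,  821.4],
       [   0. ,    0. ,    0. ,    1. ]])}
scene bar_stand [(array([306., 204.]), 0.84)]
scene copper_sleeve [(array([287., 177.]), 0.7)]
scene ring_nut [(array([293., 175.]), 0.61), (array([253., 177.]), 0.48), (array([228., 191.]), 0.46)]
scene parts_tray [(array([404., 244.]), 0.64)]
top bar_stand []
top copper_sleeve [(array([283., 210.]), 0.79), (array([429., 191.]), 0.58)]
top ring_nut [(array([192., 233.]), 0.69), (array([209., 190.]), 0.47), (array([288., 199.]), 0.42)]
top parts_tray [(array([430., 192.]), 0.62)]
```

View pics/s1.png

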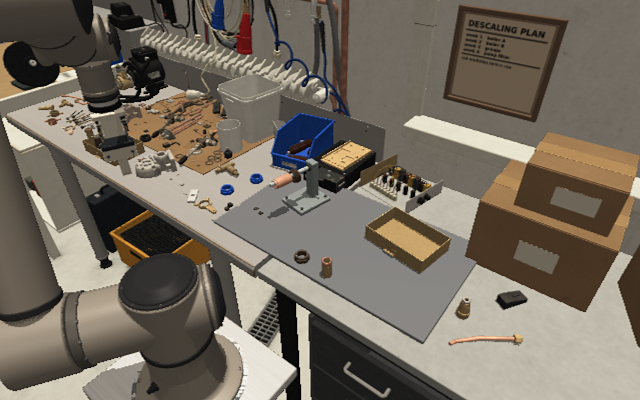

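View pics/t1.png

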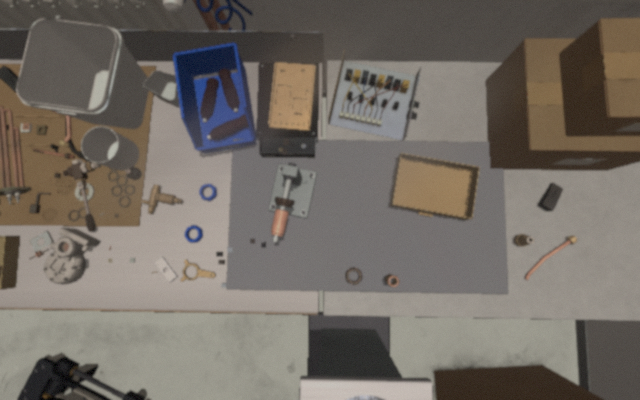

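The bar shows in the top picture, running from the post (290,172) to its free end (276,240). The sleeve is on it near (281,222), with the dark nut behind it near (285,204). The tray is near (435,187). The loose nut (353,275) and the sleeve at (392,280) are look-alikes.

```bash
python3 - <<'E'
from h import *
np.set_printoptions(precision=1,suppress=True)
a=look('scene','s2.png');b=look('top','t2.png')
ca=cv2.resize(a[140:225,225:345],(800,567),interpolation=2); cb=cv2.resize(b[155:250,235:355],(750,594),interpolation=2)
cv2.imwrite('pics/c2.png',np.hstack([cv2.resize(ca,(400,283)),np.zeros((283,1,3),np.uint8)])[:,:,::-1]); 
out=np.zeros((600,800,3),np.uint8); out[:, :400]=cv2.resize(a[145:220,250:300+0],(400,600),interpolation=2); out[:,400:]=cv2.resize(b[170:245,260:310],(400,600),interpolation=2)
cv2.imwrite('pics/c2.png',out[:,:,::-1])
for t in('copper_sleeve','bar_stand'):
  for c in('scene','top'):
    for r in regions_of(c,t):
      p=r['pixels'];ys,xs=np.nonzero(p);print(c,t,r['score'],np.round(r['location']),p.sum(),xs.min(),xs.max(),ys.min(),ys.max())
      if c=='top' and t=='copper_sleeve':
        (cx,cy),(w,h),an=cv2.minAreaRect(np.c_[xs,ys].astype(np.float32));print(cx,cy,w,h,an,onz(c,(cx,cy),130))
for uv in pinpoint('top','parts_tray')[:2]: print(uv['location'],onz('top',uv['location'],10))
for q in((400,154),(479,168),(469,218),(391,205)): print(q,onz('top',q,55))
print(tri('scene',pinpoint('scene','copper_sleeve')[0]['location'],'top',pinpoint('top','copper_sleeve')[0]['location']))
print(onz('scene',pinpoint('scene','bar_stand')[0]['location'],10),onz('scene',pinpoint('scene','parts_tray')[0]['location'],10))
print(get_obs())
E
```

```text
scene copper_sleeve 0.56 [282. 179.] 140 275 290 173 186
top copper_sleeve 0.56 [277. 223.] 343 271 287 210 236
279.00244140625 222.8219451904297 13.479706764221191 25.91176414489746 12.094757080078125 [518.2 203.3 130. ]
scene bar_stand 0.86 [307. 194.] 1245 269 329 158 214
top bar_stand 0.55 [296. 191.] 1793 268 316 163 241
[427.7, 190.4] [ 611.7 -152.8   10. ]
(400, 154) [693.2 -75.4  55. ]
(479, 168) [ 661.2 -265.    55. ]
(469, 218) [ 540.2 -237.5   55. ]
(391, 205) [568.7 -53.   55. ]
(array([553.3, 205.7, 117.9]), np.float64(10.365741164951952))
[595.2 182.2  10. ] [ 624.8 -155.8   10. ]
{'time': 1.05, 'joint_positions': array([ 1. ,  0.3,  1.5, -0. ,  1.3, -0.1]), 'dq': array([ 0.,  0.,  0., -0., -0., -0.]), 'tau': array([  0. , -43.1, -24.4,   0.1,   0. ,   0. ]), 'tool_pos': array([217.3, 477.9, 226.8]), 'tcp_rot': array([3.1, 0. , 2.7]), 'contact_force': array([1. , 0.8, 0.1]), 'moment': array([ 0. , -0.1, -0. ]), 'finger_force': 0.0, 'grip_width': 92.03670584060869}
```

View pics/c2.png

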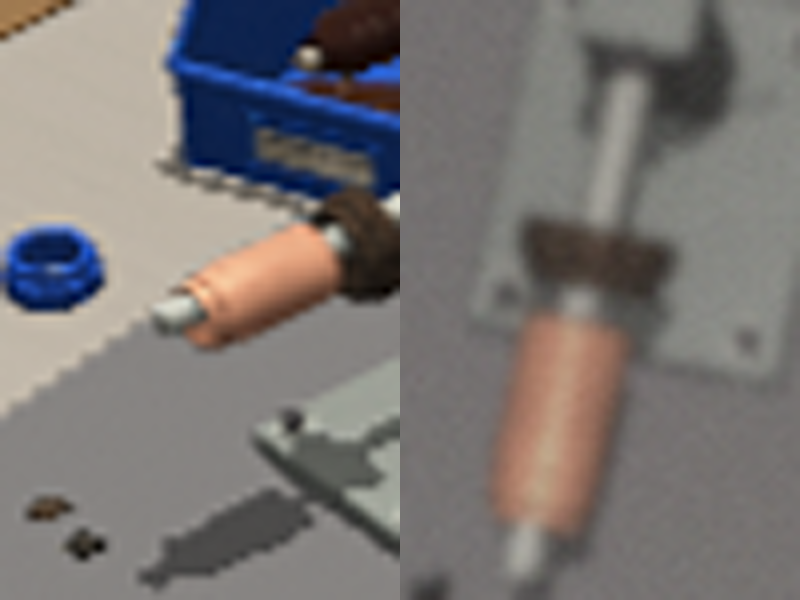

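```bash
python3 - <<'E'
from h import *
np.set_printoptions(precision=1,suppress=True)
for n,q,z in(('end',(275.4,241.9),133),('slvfree',(278,235.6),138),('slvpost',(282.3,209.7),138),('nut',(284.8,202.3),143),('barpost',(288.5,178.8),133)): print(n,onz('top',q,z))
# scene: bar end centre, crop x/8+250, y/8+145
print(tri('scene',(250+172/8,145+316/8),'top',(275.4,241.5)))
o=get_obs();np.set_printoptions(precision=4);print(o['tcp_rot'],o['tool_pos'])
from scipy.spatial.transform import Rotation as R
print(R.from_euler('xyz',o['tcp_rot']).as_matrix()); print(camera_model('wrist')['pose'])
E
```

```text
end [476.7 209.5 133. ]
slvfree [490.2 203.6 138. ]
slvpost [546.2 195.9 138. ]
nut [561.9 190.4 143. ]
barpost [615.1 184.8 133. ]
(array([479.2, 207.8, 132. ]), np.float64(5.021055096198232))
[3.1415 0.     2.7149] [217.3132 477.9437 226.762 ]
[[-0.9103  0.4139  0.0001]
 [ 0.4139  0.9103  0.0001]
 [-0.      0.0001 -1.    ]]
[[  0.4136  -0.8824  -0.2242 156.1814]
 [  0.9104   0.401    0.1013 505.3938]
 [  0.0005  -0.246    0.9693 385.898 ]
 [  0.       0.       0.       1.    ]]
```

```bash
python3 -m pendant '[-1,-0.33,0,0,0,0,-1,-1,-0.33,0,0,0,0,-1,-1,-0.33,0,0,0,0,-1,-1,-0.33,0,0,0,0,-1,-1,-0.33,0,0,0,0,-1,-1,-0.33,0,0,0,0,-1,-1,-0.33,0,0,0,0,-1,-1,-0.33,0,0,0,0,-1,-1,-0.33,0,0,0,0,-1,-1,-0.33,0,0,0,0,-1,-1,-0.33,0,0,0,0,-1,-1,-0.33,0,0,0,0,-1]' && python3 -m pendant '[-0.9,-0.3,0,0,0,0,-1,0,0,0,0,0,-1,-1,0,0,0,0,0,-1,-1,0,0,0,0,0,-1,-1,0,0,0,0,0,-0.6,-1,0,0,0,0,0,0,-1,0,0,0,0,0,0,-1]'
cat >> h.py <<'E'
from scipy.spatial.transform import Rotation as R
def go(p,yaw=None):
    o=get_obs();M=R.from_euler('xyz',o['tcp_rot']).as_matrix()
    print('tool',o['tool_pos'].round(1),'yaw',np.degrees(o['tcp_rot']).round(2),'units',((M.T@(np.array(p)-o['tool_pos']))/30).round(2))
E
python3 - <<'E'
from h import *
np.set_printoptions(precision=1,suppress=True)
go((518,201,106)); m=camera_model('wrist'); look('wrist','w1.png')
for n,p in(('end',(477,209.5,130)),('slvmid',(518,201,125)),('nut',(562,191,124)),('post',(600,187.5,146))): print(n,proj('wrist',p,m))
E
```

```text
time: 2.25
tool_pos: [496.7, 219.8, 226.8]
tcp_rot: [3.141, 0.0, 2.715]
contact_force: [0.0, 0.3, -0.5]
grip_width: 91.7
finger_force: 0.0
time: 2.95
tool_pos: [516.7, 201.4, 226.7]
tcp_rot: [3.141, -0.0, 2.965]
contact_force: [0.6, -0.1, 0.1]
grip_width: 92.2
finger_force: 0.0
tool [516.7 201.4 226.7] yaw [180.   -0.  169.9] units [-0.1 -0.   4. ]
end (np.float64(319.9034883269131), np.float64(147.78411023845882))
slvmid (np.float64(318.45362185512533), np.float64(196.6409778663034))
nut (np.float64(316.0735917619214), np.float64(245.4237646966885))
post (np.float64(319.756357665126), np.float64(297.3775620708661))
```

View pics/w1.png

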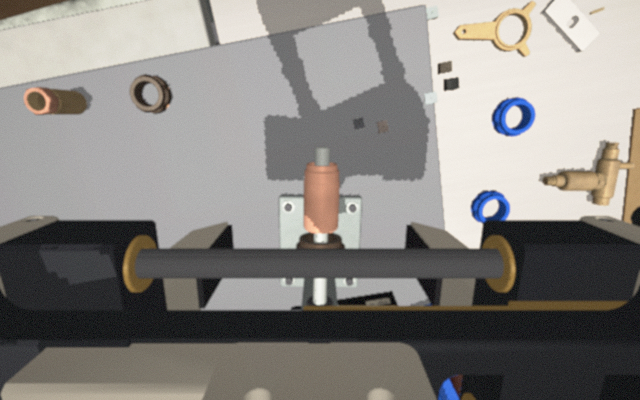

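The wrist picture shows the bar's free end at (322,150) and the sleeve centred at (322,197), against a predicted (318,197). The nut is behind it near (320,242). I'm going down on the sleeve.

```bash
python3 -m pendant '[-0.05,0.06,0.8,0,0,0,-1,0,0,0.8,0,0,0,-0.6,0,0,0.8,0,0,0,-0.4,0,0,0.8,0,0,0,-0.2,0,0,0.5,0,0,0,0,0,0,0.3,0,0,0,0.2,0,0,0,0,0,0,1,0,0,0,0,0,0,1,0,0,0,0,0,0,1,0,0,0,0,0,0,1,0,0,0,0,0,0,1,0,0,0,0,0,0,1]'
```

```text
time: 4.2
tool_pos: [519.0, 202.9, 107.6]
tcp_rot: [3.141, 0.002, 2.966]
contact_force: [-0.8, -0.9, 4.5]
grip_width: 28.3
finger_force: 30.0
```

```bash
python3 -m pendant '[0,0,-0.08,0,0,0,1,0,0,-0.08,0,0,0,1,0,0,0,0,0,0,1]'; python3 -m pendant '[0.3,0,0,0,0,0,1,0.3,0,0,0,0,0,1,0.3,0,0,0,0,0,1]'
```

```text
time: 4.5
tool_pos: [518.3, 203.0, 111.5]
tcp_rot: [3.142, -0.0, 2.966]
contact_force: [0.2, -0.5, -2.0]
grip_width: 28.6
finger_force: 30.0
time: 4.8
tool_pos: [490.6, 207.8, 111.3]
tcp_rot: [-3.141, -0.001, 2.966]
contact_force: [-0.3, -0.6, -2.5]
grip_width: 28.6
finger_force: 30.0
```

```bash
python3 -m pendant '[0.5,0,0,0,0,0,1,0.5,0,0,0,0,0,1,0.6,0,0,0,0,0,1,0.6,0,0,0,0,0,1,0.3,0,0,0,0,0,1]'; python3 - <<'E'
from h import *
look('wrist','w2.png'); o=get_obs(); print(o['finger_force'],o['contact_force'])
p=np.array([616,-158,0.]);a=np.radians(-9.6);ty=np.array([-np.sin(a),np.cos(a),0])
for s in(-38,38): go(p+s*ty+[0,0,150])
E
```

```text
time: 5.3
tool_pos: [415.9, 220.9, 111.5]
tcp_rot: [-3.141, -0.001, 2.967]
contact_force: [-0.5, -0.3, -1.7]
grip_width: 29.1
finger_force: 30.0
29.95482897036709 [-0.47179919 -0.69231967 -2.20477992]
tool [415.3 221.  111.5] yaw [-1.7997e+02 -1.0000e-01  1.7001e+02] units [ -8.79 -12.55  -1.29]
tool [415.3 221.  111.5] yaw [-1.7997e+02 -1.0000e-01  1.7001e+02] units [ -8.77 -10.02  -1.29]
```

View pics/w2.png

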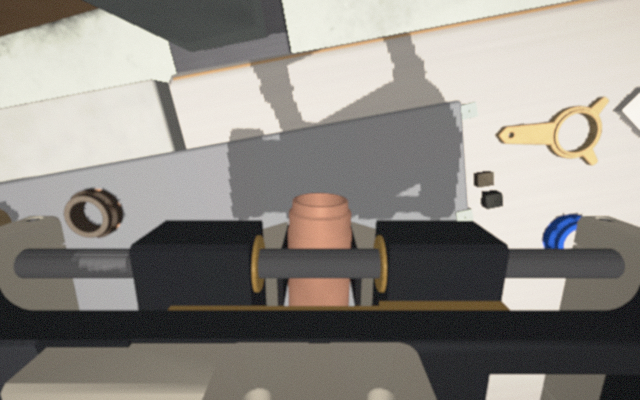

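The sleeve is off the bar and held between the fingers, at (320,245). Next I carry it to the tray.

```bash
python3 -m pendant '[0,-0.5,-0.4,0,0,0,1,0,-1,-0.5,0,0,0,1,0,-1,-0.4,0,0,0,1,-0.4,-1,0,0,0,0,1,-0.7,-1,0,0,0,0,1,-0.9,-1,0,0,0,0,1,-0.9,-1,0,0,0,0,1,-0.9,-1,0,0,0,0,1,-0.9,-1,0,0,0,0,1,-0.9,-1,0,0,0,0,1,-0.9,-1,0,0,0,0,1,-0.9,-1,0,0,0,0,1]'; python3 -m pendant '[-0.8,-0.7,0,0,0,0,1,-0.8,-0.35,0,0,0,0,1,-0.69,0,0,0,0,0,1,0,0,0,0,0,0,1]'
python3 - <<'E'
from h import *
p=np.array([616,-158,0.]);a=np.radians(-9.6);ty=np.array([-np.sin(a),np.cos(a),0])
go(p-38*ty+[0,0,18]); m=camera_model('wrist'); look('wrist','w3.png')
tx=np.array([np.cos(a),np.sin(a),0])
for x in(-64,64):
  for y in(-96,96): print(x,y,proj('wrist',p+x*tx+y*ty+[0,0,55],m))
E
```

```text
time: 6.55
tool_pos: [577.3, -159.6, 150.4]
tcp_rot: [-3.142, 0.0, 2.966]
contact_force: [0.9, 0.7, -1.7]
grip_width: 28.8
finger_force: 30.0
time: 6.95
tool_pos: [640.3, -201.9, 149.6]
tcp_rot: [-3.141, 0.001, 2.965]
contact_force: [-0.2, 0.5, -2.4]
grip_width: 28.6
finger_force: 30.0
tool [ 640.3 -201.9  149.6] yaw [-1.7999e+02  7.0000e-02  1.6991e+02] units [1.05 0.03 4.39]
-64 -96 (np.float64(242.31383936635282), np.float64(75.47927542727459))
-64 96 (np.float64(497.29987067820537), np.float64(73.27404411229675))
64 -96 (np.float64(252.49841563394926), np.float64(234.69664713599985))
64 96 (np.float64(477.6384156710367), np.float64(232.90081728241864))
```

View pics/w3.png

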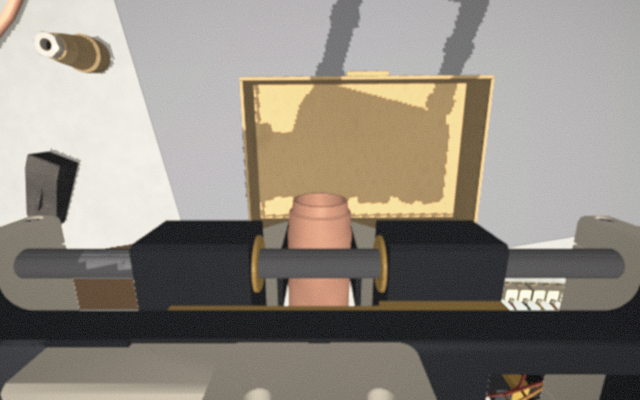

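Tray corners at (241,78) and (493,77) match the prediction within 4 px. The tool is 1 unit too far out, so I correct that and lower the sleeve.

```bash
python3 -m pendant '[0.5,0,0,0,0,0,1,0.55,0.03,0,0,0,0,1,0,0,0.8,0,0,0,1,0,0,0.8,0,0,0,1,0,0,0.8,0,0,0,1,0,0,0.8,0,0,0,1,0,0,0.6,0,0,0,1,0,0,0.4,0,0,0,1,0,0,0.2,0,0,0,1,0,0,0.06,0,0,0,1,0,0,0,0,0,0,1]'; python3 -m pendant '[0,0,0,0,0,0,0.5,0,0,0,0,0,0,0.2,0,0,0,0,0,0,0.05,0,0,0,0,0,0,0.05,0,0,0,0,0,0,0.05]'
```

```text
time: 8.1
tool_pos: [608.0, -194.5, 17.4]
tcp_rot: [-3.141, 0.001, 2.966]
contact_force: [-0.6, -0.8, -2.3]
grip_width: 28.6
finger_force: 30.0
time: 8.6
tool_pos: [607.9, -194.5, 17.0]
tcp_rot: [-3.142, 0.001, 2.966]
contact_force: [-0.4, -0.1, 0.1]
grip_width: 43.7
finger_force: 0.0
```

```bash
python3 -m pendant '[0,0,-0.4,0,0,0,0.05,0,0,-0.8,0,0,0,0.05,0,0,-1,0,0,0,0,0,0,-1,0,0,0,0,0,0,-1,0,0,0,-0.5,0.5,0.5,-1,0,0,0,-0.8,0.5,1,-1,0,0,0,-1,0.5,1,-0.1,0,0,0,-1,0.5,1,0,0,0,0,-1,0.5,1,0,0,0,0,-1,0.5,1,0,0,0,0,-1,0.5,1,0,0,0,0,-1]'; python3 -m pendant '[0.5,1,0,0,0,0,-1,0.5,1,0,0,0,0,-1,0,1,0,0,0,0,-1,0,1,0,0,0,0,-1,0,1,0,0,0,0,-1,0,1,0,0,0,0,-1,0,0,0,0,0,0,-1]'
python3 - <<'E'
from h import *
np.set_printoptions(precision=1,suppress=True)
go((561,194,103)); m=camera_model('wrist'); a=look('wrist','w4.png');b=look('top','t4.png');
for n,p in(('end',(477,210,130)),('nuttop',(562,194.5,146))): print(n,proj('wrist',p,m))
out=np.zeros((600,800,3),np.uint8); out[:250,:400]=cv2.resize(a,(400,250)); out[:250,400:]=cv2.resize(a[130:280,200:440],(400,250),interpolation=2)
out[250:,:400]=cv2.resize(b[165:245,250:341],(400,350),interpolation=2); out[250:,400:]=cv2.resize(b[145:233,385:485],(400,350),interpolation=2)
cv2.imwrite('pics/c4.png',out[:,:,::-1])
E
```

```text
time: 9.8
tool_pos: [537.8, 17.2, 206.8]
tcp_rot: [3.141, 0.001, 2.966]
contact_force: [0.1, -0.3, -0.1]
grip_width: 91.7
finger_force: 0.0
time: 10.5
tool_pos: [540.3, 201.6, 206.5]
tcp_rot: [3.14, 0.001, 2.97]
contact_force: [-0.2, 0.3, -0.4]
grip_width: 91.5
finger_force: 0.0
tool [540.3 201.6 206.5] yaw [179.9   0.1 170.1] units [-0.7 -0.1  3.5]
end (np.float64(314.9627479501631), np.float64(118.0849319152441))
nuttop (np.float64(314.1058507108976), np.float64(238.27941748631198))
```

View pics/c4.png

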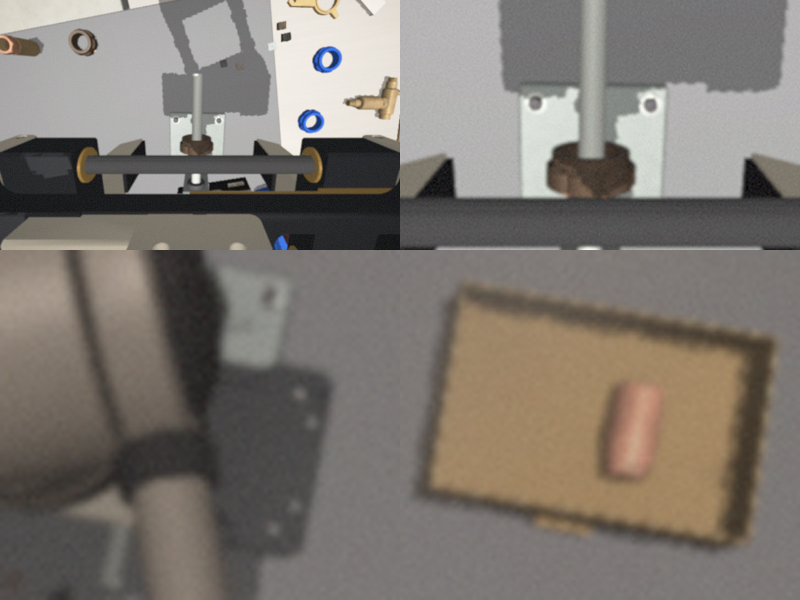

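The sleeve lies in the tray near its middle. The nut on the bar shows at wrist pixel (314,232), with its free-side edge near row 221 and its rear edge near row 241.

```bash
python3 - <<'E'
from h import *
m=camera_model('wrist'); u=np.array([-.985,.174,0]);e=np.array([477,210,124.]);w=np.array([.174,.985,0])
for t in range(55,115,5): print(t,(e-u*t).round(0)[:2],*[np.round(proj('wrist',e-u*t+s*22*w,m)) for s in(-1,1)], np.round(proj('wrist',e-u*t+[0,0,22],m)))
E
```

```text
55 [531. 200.] [291. 190.] [347. 190.] [319. 197.]
60 [536. 200.] [291. 196.] [347. 196.] [319. 204.]
65 [541. 199.] [291. 202.] [347. 202.] [319. 211.]
70 [546. 198.] [291. 208.] [347. 208.] [319. 217.]
75 [551. 197.] [291. 214.] [346. 214.] [319. 224.]
80 [556. 196.] [291. 220.] [346. 220.] [319. 230.]
85 [561. 195.] [292. 226.] [346. 226.] [319. 237.]
90 [566. 194.] [292. 232.] [346. 232.] [319. 243.]
95 [571. 193.] [292. 238.] [346. 238.] [319. 249.]
100 [576. 193.] [292. 244.] [346. 244.] [319. 255.]
105 [580. 192.] [292. 249.] [346. 249.] [319. 261.]
110 [585. 191.] [292. 255.] [345. 255.] [319. 267.]
```

```bash
python3 -m pendant '[-0.82,-0.2,0,0,0,0,-1,0,0,0.8,0,0,0,-1,0,0,0.8,0,0,0,-0.8,0,0,0.8,0,0,0,-0.4,0,0,0.6,0,0,0,-0.3,0,0,0.36,0,0,0,-0.2,0,0,0,0,0,0,1,0,0,0,0,0,0,1,0,0,0,0,0,0,1,0,0,0,0,0,0,1,0,0,0,0,0,0,1]' ; python3 -m pendant '[0,0,-0.1,0,0,0,1,0,0,-0.1,0,0,0,1,0,0,0,0,0,0,1]'
```

```text
time: 11.7
tool_pos: [564.2, 188.7, 106.2]
tcp_rot: [3.14, 0.003, 2.966]
contact_force: [1.2, 3.4, 3.4]
grip_width: 42.0
finger_force: 30.0
time: 12.0
tool_pos: [563.3, 188.0, 111.2]
tcp_rot: [-3.141, -0.0, 2.966]
contact_force: [0.2, -0.2, -0.9]
grip_width: 42.1
finger_force: 30.0
```

```bash
python3 -m pendant '[0,0.12,0,0,0,0,1,0.3,0,0,0,0,0,1,0.3,0,0,0,0,0,1]';python3 -m pendant '[0.5,0,0,0,0,0,1,0.5,0,0,0,0,0,1,0.6,0,0,0,0,0,1,0.6,0,0,0,0,0,1,0.6,0,0,0,0,0,1,0.6,0,0,0,0,0,1,0.3,0,0,0,0,0,1]'; python3 - <<'E'
from h import *
look('wrist','w5.png'); o=get_obs(); print(o['finger_force'],o['contact_force'],o['grip_width'])
p=np.array([616,-158,0.]);a=np.radians(-9.6);ty=np.array([-np.sin(a),np.cos(a),0])
go(p+40*ty+[0,0,150])
E
```

```text
time: 12.3
tool_pos: [545.4, 195.0, 110.6]
tcp_rot: [-3.141, -0.001, 2.966]
contact_force: [-0.1, -0.6, -1.0]
grip_width: 42.0
finger_force: 30.0
time: 13.0
tool_pos: [434.7, 214.4, 110.9]
tcp_rot: [-3.141, -0.001, 2.967]
contact_force: [-0.3, 0.7, -1.6]
grip_width: 42.4
finger_force: 30.0
30.000186426975375 [-1.56211472  1.09384012 -1.73286502] 42.12703353441153
tool [434.2 214.6 110.9] yaw [-1.7996e+02 -1.0000e-01  1.7001e+02] units [-8.11 -9.85 -1.31]
```

View pics/w5.png

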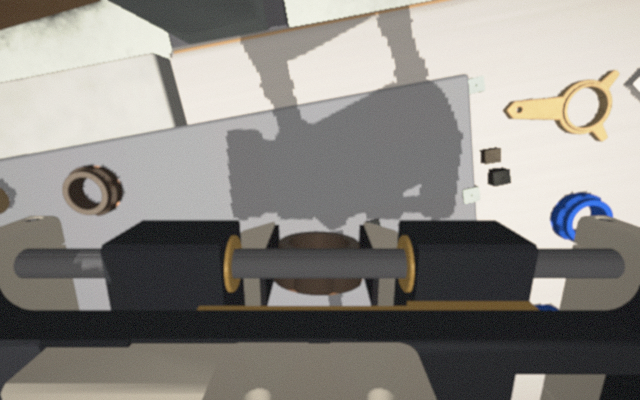

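The nut is off the bar and held at (318,262); the bar's end is behind it at (335,300).

```bash
python3 -m pendant '[0,-0.5,-0.4,0,0,0,1,0,-1,-0.5,0,0,0,1,0,-1,-0.4,0,0,0,1,-0.5,-1,0,0,0,0,1,-1,-1,0,0,0,0,1,-1,-1,0,0,0,0,1,-1,-1,0,0,0,0,1,-1,-1,0,0,0,0,1,-1,-1,0,0,0,0,1,-1,-1,0,0,0,0,1,-1,-0.35,0,0,0,0,1,-0.6,0,0,0,0,0,1]'; python3 -m pendant '[0,0,0,0,0,0,1]'
python3 - <<'E'
from h import *
p=np.array([616,-158,0.]);a=np.radians(-9.6);ty=np.array([-np.sin(a),np.cos(a),0])
go(p+40*ty+[0,0,20])
E
```

```text
time: 14.25
tool_pos: [626.3, -122.2, 149.5]
tcp_rot: [-3.141, 0.001, 2.963]
contact_force: [0.7, 0.2, -0.4]
grip_width: 42.4
finger_force: 30.0
time: 14.35
tool_pos: [626.3, -120.4, 149.2]
tcp_rot: [-3.142, 0.001, 2.965]
contact_force: [-0.1, -0.2, -1.8]
grip_width: 42.5
finger_force: 30.0
tool [ 626.3 -120.4  149.2] yaw [-1.8000e+02  6.0000e-02  1.6988e+02] units [0.13 0.04 4.31]
```

```bash
python3 -m pendant '[0.13,0.04,0.6,0,0,0,1,0,0,0.8,0,0,0,1,0,0,0.8,0,0,0,1,0,0,0.8,0,0,0,1,0,0,0.6,0,0,0,1,0,0,0.4,0,0,0,1,0,0,0.2,0,0,0,1,0,0,0.13,0,0,0,1,0,0,0,0,0,0,1]'; python3 -m pendant '[0,0,0,0,0,0,0.05,0,0,0,0,0,0,-0.1,0,0,0,0,0,0,-0.2,0,0,0,0,0,0,-0.25,0,0,0,0,0,0,-0.25]'
```

```text
time: 15.25
tool_pos: [621.2, -117.1, 20.3]
tcp_rot: [3.142, 0.0, 2.966]
contact_force: [-0.2, 0.8, -1.8]
grip_width: 42.5
finger_force: 30.0
time: 15.75
tool_pos: [621.2, -117.2, 20.3]
tcp_rot: [3.142, 0.0, 2.966]
contact_force: [-0.7, -0.1, -1.0]
grip_width: 57.4
finger_force: 0.0
```

```bash
python3 -m pendant '[0,0,-0.3,0,0,0,-0.25,0,0,-0.7,0,0,0,-0.25,0,0,-1,0,0,0,-0.25,0,0,-1,0,0,0,-0.25,0,0,-1,0,0,0,-0.25,0.6,0.4,-1,0,0,0,-0.25,1,0.8,0,0,0,0,-0.25,1,1,0,0,0,0,-0.25,1,1,0,0,0,0,-0.25,1,0,0,0,0,0,-0.25,0,0,0,0,0,0,-0.25,0,0,0,0,0,0,-0.25]'; python3 - <<'E'
from h import *
b=look('top','t6.png')
cv2.imwrite('pics/c6.png',cv2.resize(b[140:240,360:500],(560,400),interpolation=2)[:,:,::-1])
E
```

```text
time: 16.95
tool_pos: [502.4, 1.4, 171.1]
tcp_rot: [3.142, 0.002, 2.967]
contact_force: [1.1, -0.5, 0.8]
grip_width: 57.3
finger_force: 0.0
```

View pics/c6.png

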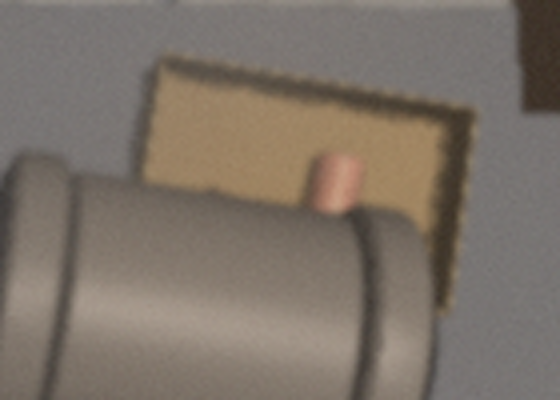

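The sleeve is in the tray at crop (337,182), but the arm hides the nut. I'll move the arm aside and look once more.

```bash
python3 -m pendant '[0.5,1,0,0,0,0,-0.25,0.5,1,0,0,0,0,-0.25,0.5,1,0,0,0,0,-0.25,0.3,1,0,0,0,0,-0.25,0,1,0,0,0,0,-0.25,0,1,0,0,0,0,-0.25,0,0,0,0,0,0,-0.25,0,0,0,0,0,0,-0.25]'; python3 - <<'E'
from h import *
b=look('top','t7.png')
cv2.imwrite('pics/c7.png',cv2.resize(b[140:240,360:500],(560,400),interpolation=2)[:,:,::-1])
E
```

```text
time: 17.8
tool_pos: [481.0, 188.0, 169.8]
tcp_rot: [-3.141, 0.0, 2.967]
contact_force: [0.2, -0.0, -0.7]
grip_width: 56.9
finger_force: 0.0
```

View pics/c7.png

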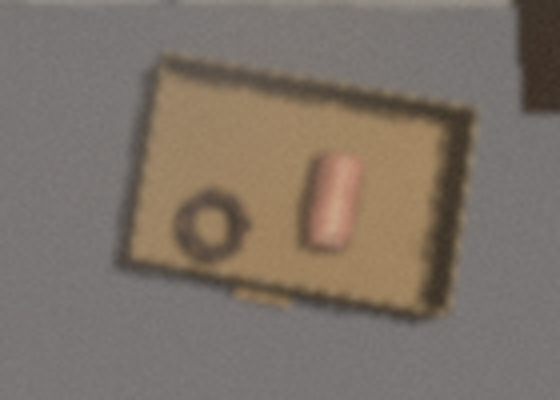

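The nut lies flat at crop (212,225) and the sleeve at (335,202), both inside the tray. The robot is clear: TCP z = 170, above the bar.

```bash
python3 -c "
from plant import close_job
print(close_job())"
```

```text
the job is handed in; nothing more can be done
None
```

The copper sleeve and then the dark ring nut were slid off the bar and lowered into the tray; the last picture shows both lying inside it, and the job is handed in after about 18 s on the robot's clock, with no verdict returned.

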